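# Square the ice mould into the packing corner

## Task

Without gripping or lifting it, gently push the green ice mould along the countertop into the wooden corner stop, ready to be wrapped: its long side flush against the long rail and its end flush against the short stop. Then take the hand away. Leave the vase on its turntable, the camping pot and the two chrome knobs where they stand.

Things in the scene. Friction and masses are not known exactly. Their poses are not given: they have to be found in the camera images.
- ice_mould: Loose green ice mould, stiff light-green lid on: a closed flat block, eight low darker fields on top; 96 mm along its x, 150 mm along its y, 34 mm high, square vertical sides; too wide to grip. 0.18 to 0.35 kg; slides flat on the counter at a push of 1 to 4 N. Origin at the centre of its underside, z up. Its axes start within 0.35 rad of the corner stop's.
- corner_stop: Fixed L of pale wooden strips, 24 mm high, 22 mm wide. Origin on the counter at the inner corner, z up. Long rail (far side from the robot): inner face at x = 0, from the origin 260 mm to -y. Short stop (left): inner face at y = 0, from the origin 110 mm to -x. The mould starts askew at negative x and y; home, its centre is 48 mm from the rail's face, 75 mm from the stop's.
- turntable: Black plastic turntable, fixed foot, turning plate 210 mm across, top 22 mm above the counter; origin at the centre of its underside. Left or right of the work.
- vase: Loose brown ceramic vase, 94 mm across and 165 mm high, standing on the turntable; origin at the centre of its underside. Leave alone.
- camping_pot: Loose aluminium camping pot with closed lid, 126 mm across, lid top 72 mm and black lid knob 86 mm above the counter; origin at the centre of its underside. Left or right of the work, on the other side from the turntable. Leave alone.
- knob_a: Loose chrome cabinet knob, 30 mm across, 28 mm high, standing to the right of the mould, beyond the open end of the long rail; origin at the centre of its underside. Leave alone.
- knob_b: Loose chrome cabinet knob, same as the other, standing to the left of the short stop; origin at the centre of its underside. Leave alone.
Mind the look-alikes: they are no part of the job. Several things have the shape of the ice_mould; the one meant has the colours described above.

How it is judged:
At the end, for the whole second after the job is handed in: The mould lies flat and still in the corner: its long side within 5 mm of the long rail and its end within 5 mm of the short stop (measured at its centre), its long side parallel to the rail within 0.05 rad; vase, pot and both knobs within 20 mm of where they started (x of ice_mould in the frame of corner_stop between -0.053 and -0.044 m and y of ice_mould in the frame of corner_stop between -0.08 and -0.071 m and angle between the y axis of ice_mould and the y axis of corner_stop, either way round below 0.05 rad and angle between ice_mould's own z axis and vertical below 0.05 rad and height (world z) of ice_mould below 0.004 m and linear speed of ice_mould below 0.01 m/s and distance of each of vase, camping_pot, knob_a, knob_b from where it was at the start of the episode below 0.02 m); the robot touches nothing.
It fails at once if the mould is lifted off the counter or tipped (height (world z) of ice_mould above 0.012 m or angle between ice_mould's own z axis and vertical above 0.25 rad).
It fails at once if the mould is knocked along, faster than 0.5 m/s (linear speed of ice_mould above 0.5 m/s).
It fails at once if the vase, the pot or a knob is moved more than 20 mm or tipped (distance of any of vase, camping_pot, knob_a, knob_b from where it was at the start of the episode above 0.02 m or angle between any of vase, camping_pot, knob_a, knob_b's own z axis and vertical above 0.4 rad).
It also fails if it takes over 48 s, if anything falls off the work surface, if the arm or the gripper's body presses on something with over 40 N, if the wrist force passes 120 N, or if a joint passes its speed limit or range.

## Robot

A 6-joint arm with a two-finger parallel gripper is mounted at the origin on the work surface. World frame = base frame: x ahead of the robot, y to its left, z up, the work surface at z = 0. Lengths are in m, angles in rad, forces in N, time in s.
With the tool pointing down it reaches from about 0.375 to 0.975 m from the base axis. Payload 3.8 kg.
Tool frame: the origin (TCP) lies at the very end of the fingers, on their centre line; the grasp point (between the pads) lies 19 mm behind it; z points along the fingers, y is the line along which they close (so a half turn about z gives the same grasp; the last joint's range is limited). The gripper opens to 85 mm and grips with 20 to 120 N. Pads are 22 mm wide; open, the fingers measure 114 mm over their backs; the gripper's body (76 mm by 85 mm) begins 54 mm behind the grasp point. The pads swing forward as they close: fully open they stand 13 mm farther back than shut.
Start: joints at [-1.226, 0.264, 1.604, -0, 1.274, -0.037], TCP at [0.251, -0.626, 0.231] pointing down, gripper open.
Joint ranges: [-2.63, 2.63], [-0.94, 2.18], [0.31, 2.57], [-1.31, 4.45], [0, 2.66], [-2.55, 2.55]. Speed limits (rad/s): [2.57, 2.57, 3.14, 3.14, 3.14, 3.14].

## Interface

Orientations are given as a rotation vector (axis times angle).
In Python, from workcell import read_state, read_camera, calibration, finish_job gives the robot as it stands.
- The arm moves only by the tool step_arm, never from a script. Its argument "commands" is a list of rows, each an object of numbers: "fingers": the gripper's target within -1 to 1 (shut at 1, half-way at 0, fully open at -1); "dx", "dy", "dz": the shift along the tool's x, y, z in m; "roll": the turn about the tool's z in degrees. In form: [{"fingers": .., "dx": .., "dy": .., "dz": .., "roll": ..}, ...]. A call has 1 to 8 rows; each row is the pose to reach, as a shift and turn from the pose commanded when the call began, along the tool's axes at that moment; what a row does not reach only later rows make up. A row lasts 1/8 s, in which the tool goes at most 62.5 mm and 10.7 degrees, less where a joint would pass 70% of its speed; a pose out of reach is approached as far as the arm can. A call with a gripper value outside its range is refused whole. The fingers move at their own pace and stop on an object; "squeeze" is the grip in N (left out, the last holds). Time passes only in rows, so rows that repeat a pose let the fingers close. It gives the time, the measured TCP pose, the force, the opening and the grip force at its end, in the units of the state.
- read_state(): the state, without advancing time (a new reading comes with each control period).
- read_camera(name): name is "scene" or "top"; returns (picture, depth): 384x512x3 uint8, blue, green, red; 384x512 float32, m along the optical axis (not along the pixel's ray), 0 where there is no reading.
- calibration(name): a dict with "intrinsics" (3x3 intrinsics, pixels), "k1" (the pictures are not rectified: a ray, as slopes to the right and down, at radius r is drawn at 1 + k1 r^2 times it, then the intrinsics apply), "world_to_cam" (4x4, takes a point from world to camera coordinates). Camera axes: x right, y up, looking along -z (the intrinsics and any distortion apply to the point x, -y, -z); pixel columns grow to the right and rows downward; lengths in m; the calibration is good to about 2 mm. A picture is of the moment at which its call begins. calibration takes no time and is no camera call.
- finish_job(): hands the job in; it is judged then, once.
The state is a dict: "time": time; "q": joint angles; "joint_vel": joint speeds; "joint_torque": joint torques, N m; "tool_pos": TCP position; "tcp_rot": TCP orientation; "wrist_force": force on the tool from outside, world axes, zero at the start; "torque": the same for the moment, N m; "width": opening from 0.0 (shut) to 1.0 (fully open); "grip_force": force on a finger pad.
Only numpy, scipy, OpenCV 4.12 (cv2) and the standard library are available. Lean on these libraries where they do the work, as an engineer would, in place of code of your own. Each camera call takes 0.05 s, during which the arm holds its last target. There are 200 camera calls.

## Working session

There is one attempt and no reset: what is moved stays moved. The work goes in short steps, Python scripts to look and compute and a tool call to move; the robot and the scene stay as the last step left them, time stands still between calls to the robot, and variables do not carry over. Pictures are saved under pics/ and viewed, at most 10 in all, crops included, and the job is handed in when it is done.

Besides the shell and the picture viewer there is one more tool, called after "Emit:" as a command line: name --argument value ..., lists and objects as JSON in quotes. step_arm: Moves the arm, as the interface text tells. Its arguments: {"type":"object","properties":{"commands":{"type":"array","items":{"type":"object","properties":{"fingers":{"type":"number"},"dx":{"type":"number"},"dy":{"type":"number"},"dz":{"type":"number"},"roll":{"type":"number"}}}},"squeeze":{"type":"number"}},"required":["commands"]}

```bash
ls; mkdir -p pics; cat > h.py <<'E'
import numpy as np, cv2
from workcell import *
def cast(name,px,z):
    c=calibration(name);K=np.array(c["intrinsics"]);T=np.array(c["world_to_cam"]);k=c["k1"]
    px=np.atleast_2d(px).astype(float)
    d=np.array([(px[:,0]-K[0,2])/K[0,0],(px[:,1]-K[1,2])/K[1,1]]).T
    u=d.copy()
    for _ in range(20): u=d/(1+k*(u**2).sum(1,keepdims=True))
    r=np.c_[u[:,0],-u[:,1],-np.ones(len(u))]@T[:3,:3]
    o=-T[:3,:3].T@T[:3,3]
    return o+r*((z-o[2])/r[:,2])[:,None]
E
python3 - <<'E'
from h import *
for n in("top","scene"):
    p,d=read_camera(n);cv2.imwrite(f"pics/{n}0.png",p);np.save(f"{n}0.npy",d)
    T=np.array(calibration(n)["world_to_cam"]);print(n,-T[:3,:3].T@T[:3,3])
s=read_state();print(s["time"],s["tool_pos"],s["tcp_rot"],s["width"])
E
```

```text
pics
top [0.38097188 0.00740827 1.02307853]
scene [ 1.18193217 -0.1671427   0.97214842]
0.1 [ 0.2512842  -0.6257542   0.23005743] [-3.08249468e+00 -5.95823530e-01  5.38286997e-04] 0.9997949256732607
```

View pics/top0.png

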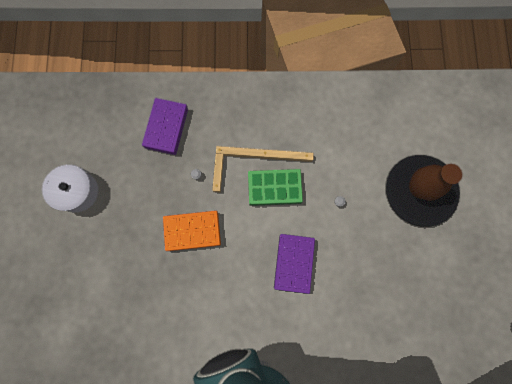

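View pics/scene0.png

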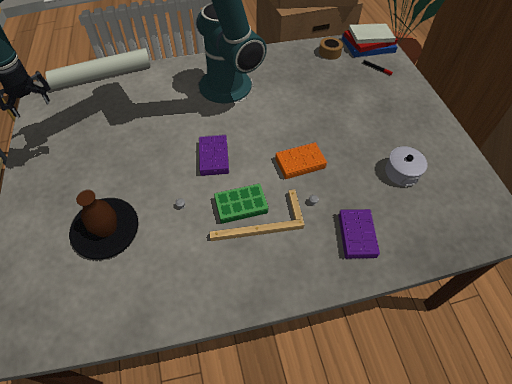

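The top view shows the green mould at about (275,187), the stop's corner at (220,152) with its rail running to (313,157), knob_a at (340,202) and knob_b at (196,174). The purple and orange blocks are decoys. The scene view agrees, with the mould at (242,203) and the corner at (301,226).

```bash
cat >> h.py <<'E'
def cloud(name,p,d,mask):
    c=calibration(name);T=np.array(c["world_to_cam"])
    v,u=np.nonzero(mask&(d>0)); px=np.c_[u,v]
    a=cast(name,px,0.0); o=-T[:3,:3].T@T[:3,3]
    t=d[v,u]/-(((a-o)@T[:3,:3].T)[:,2])
    return o+(a-o)*t[:,None]
def big(m):
    n,l,s,_=cv2.connectedComponentsWithStats(m.astype(np.uint8));return l==1+s[1:,4].argmax()
def masks(p):
    h=cv2.cvtColor(p,cv2.COLOR_BGR2HSV).astype(int);H,S,V=h[...,0],h[...,1],h[...,2]
    g=big((H>45)&(H<85)&(S>90)&(V>60))
    w=(H>12)&(H<28)&(S>60)&(V>140); w[:100]=0
    if w.any(): w=big(w)
    return g,w
def rect(P):
    (c,s,a)=cv2.minAreaRect((P[:,:2]*1000).astype(np.float32))
    return np.round(c,1),np.round(s,1),round(a,2)
E
cat > m.py <<'E'
from h import *
for n in("top","scene"):
    p,d=read_camera(n);g,w=masks(p)
    for nm,m,z in(("mould",g,.034),("stop",w,.024)):
        P=cloud(n,p,d,m);zt=np.percentile(P[:,2],[5,50,90,98])
        top=P[P[:,2]>z-.006]
        print(n,nm,m.sum(),"z",zt.round(4))
        # rays of mask hull onto top plane
        v,u=np.nonzero(m);R=cast(n,np.c_[u,v],z)
        print("  cloud-top",rect(top)," mask@z",rect(R))
        if nm=="mould": print(cv2.boxPoints(cv2.minAreaRect((top[:,:2]*1000).astype(np.float32))).round(1).tolist())
        else:
            hull=cv2.approxPolyDP(cv2.findContours(m.astype(np.uint8),0,1)[0][0],2.5,True)[:,0]
            print("  ",hull.tolist(),(cast(n,hull,z)[:,:2]*1000).round(1).tolist())
print(read_state()["time"])
for n,px in(("top",[(340,202),(196,174)]),("scene",[(180,204),(313,199)])): print(cast(n,px,.02).round(3).tolist())
E
python3 m.py
```

```text
top mould 1774 z [0.0314 0.0348 0.0373 0.0387]
  cloud-top (array([580.5, -60. ]), array([ 95.6, 148.2]), 1.8)  mask@z (array([579.7, -60.1]), array([ 96.8, 148. ]), 1.54)
[[530.4000244140625, 12.5], [535.0999755859375, -135.60000610351562], [630.5999755859375, -132.60000610351562], [626.0, 15.5]]
top stop 1642 z [0.0321 0.0352 0.0375 0.0391]
  cloud-top (array([460.1, 171.3]), array([ 92.3, 145.8]), 5.64)  mask@z (array([460.8, 173.1]), array([ 92.9, 147.3]), 5.64)
   [[216, 212], [164, 217], [166, 249], [219, 244]] [[511.1, 105.2], [499.1, 249.2], [411.2, 240.9], [422.5, 96.5]]
scene mould 1335 z [0.0294 0.0344 0.0368 0.0382]
  cloud-top (array([582. , -59.9]), array([ 97.3, 149.1]), 1.47)  mask@z (array([586.6, -60.2]), array([102.5, 148.5]), 1.12)
[[531.5, 13.399999618530273], [535.2999877929688, -135.60000610351562], [632.5999755859375, -133.10000610351562], [628.7999877929688, 15.899999618530273]]
scene stop 1458 z [-0.7563 -0.7496 -0.7446 -0.7412]
  cloud-top (array([0., 0.]), array([0., 0.]), 0.0)  mask@z (array([1057.6,  -20. ]), array([ 90.6, 139.2]), 87.45)
   [[309, 326], [275, 336], [288, 383], [291, 382], [285, 352], [294, 383], [303, 383], [290, 331], [297, 332], [295, 337], [299, 342], [307, 381], [315, 383], [302, 329], [319, 383], [323, 383], [313, 356]] [[990.6, 28.3], [993.5, -62.5], [1107.8, -61.5], [1107.5, -53.9], [1037.1, -48.8], [1111.4, -47.6], [1116.8, -26.8], [990.7, -22.4], [997.5, -5.8], [1008.2, -14.3], [1022.4, -8.2], [1114.9, -16.2], [1124.1, 0.9], [993.4, 8.7], [1126.5, 10.2], [1129.0, 19.5], [1063.3, 15.4]]
0.2
[[0.536, -0.244, 0.02], [0.622, 0.163, 0.02]]
[[0.544, -0.243, 0.02], [0.622, 0.163, 0.02]]
```

```bash
cat > s.py <<'E'
from h import *
for n in("top","scene"):
    p,d=read_camera(n);h=cv2.cvtColor(p,cv2.COLOR_BGR2HSV).astype(int)
    w=(h[...,0]>10)&(h[...,0]<32)&(h[...,1]>50)&(h[...,1]<190)&(h[...,2]>110)
    r=np.zeros_like(w)
    if n=="top": r[138:200,205:325]=1
    else: r[182:250,200:312]=1
    m=big(w&r);P=cloud(n,p,d,m);print(n,m.sum(),P[:,2].mean().round(4))
    v,u=np.nonzero(m);P=cast(n,np.c_[u,v],.024)[:,:2]*1000
    # rail: y<110mm pts ; centre line + widths
    cnt=max(cv2.findContours(m.astype(np.uint8),0,1)[0],key=cv2.contourArea)
    a=cv2.approxPolyDP(cnt,2.5,True)[:,0];print(a.tolist(),(cast(n,a,.024)[:,:2]*1000).round(1).tolist())
    ymax=P[:,1].max()
    for nm,sel,ax in(("rail",(P[:,1]<ymax-40),0),("stop",P[:,0]<P[:,0].max()-50,1)):
        Q=P[sel];f=np.polyfit(Q[:,1-ax],Q[:,ax],1);res=Q[:,ax]-np.polyval(f,Q[:,1-ax])
        print(nm,"fit",f.round(4),"std-width",(res.std()*12**.5).round(1),"ang deg",np.degrees(np.arctan(f[0])).round(2),Q.min(0).round(1),Q.max(0).round(1))
E
python3 s.py
```

```text
top 1051 0.0232
[[212, 190], [219, 190], [223, 153], [312, 159], [313, 153], [216, 146]] [[573.8, 116.8], [573.5, 97.1], [681.8, 86.0], [661.1, -169.8], [678.9, -173.5], [703.0, 106.2]]
rail fit [8.210000e-02 6.847869e+02] std-width 23.2 ang deg 4.69 [ 661.1 -173.5] [702.6  74.5]
stop fit [-8.290000e-02  1.542764e+02] std-width 22.3 ang deg -4.74 [573.5  91.6] [652.4 116.9]
scene 849 0.0237
[[295, 189], [289, 190], [295, 220], [210, 231], [210, 237], [304, 224]] [[575.0, 118.2], [574.2, 98.5], [683.1, 84.7], [660.6, -168.9], [680.0, -172.3], [702.5, 106.8]]
rail fit [8.180000e-02 6.850581e+02] std-width 22.4 ang deg 4.68 [ 660.6 -172.3] [702.   77.9]
stop fit [-8.370000e-02  1.553302e+02] std-width 21.9 ang deg -4.78 [572.   91.1] [654.3 118.2]
```

The mould is centred at about (581,-60) mm, and both views agree on a top height of about 34 mm. The stop's inner corner is at (681,87) mm, with its axes turned -4.7°. In the stop frame the mould sits at (-88,-155) mm, rotated about +0.11 rad. I'll do a two-finger push on the long side first.

Emit:
step_arm --commands '[{"fingers": -0.4,"dx": 0.022,"dy": -0.022,"dz": 0,"roll": 3},{"fingers": -0.4,"dx": 0.066,"dy": -0.066,"dz": 0,"roll": 8},{"fingers": -0.4,"dx": 0.11,"dy": -0.11,"dz": 0,"roll": 14},{"fingers": -0.4,"dx": 0.154,"dy": -0.154,"dz": 0,"roll": 20},{"fingers": -0.4,"dx": 0.198,"dy": -0.198,"dz": 0,"roll": 26.6},{"fingers": -0.4,"dx": 0.242,"dy": -0.242,"dz": 0,"roll": 26.6},{"fingers": -0.4,"dx": 0.286,"dy": -0.286,"dz": 0,"roll": 26.6},{"fingers": -0.4,"dx": 0.32,"dy": -0.32,"dz": 0,"roll": 26.6}]'

```text
time: 1.3
tool_pos: [0.4298, -0.208, 0.2316]
tcp_rot: [3.139, -0.128, 0.001]
wrist_force: [-0.1, -0.4, 0.7]
width: 0.7
grip_force: 0.0
```

Emit:
step_arm --commands '[{"fingers": -0.4,"dx": 0.018,"dy": -0.05,"dz": 0.0},{"fingers": -0.4,"dx": 0.036,"dy": -0.105,"dz": 0.02},{"fingers": -0.4,"dx": 0.054,"dy": -0.16,"dz": 0.05},{"fingers": -0.4,"dx": 0.054,"dy": -0.16,"dz": 0.09},{"fingers": -0.4,"dx": 0.054,"dy": -0.16,"dz": 0.13},{"fingers": -0.4,"dx": 0.054,"dy": -0.16,"dz": 0.13}]'

```text
invalid input
```

```bash
python3 - <<'E'
from h import *
for n in("top","scene"):
    p,d=read_camera(n);cv2.imwrite(f"pics/{n}1.png",p)
E
```

```text
(no output)
```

View pics/scene1.png

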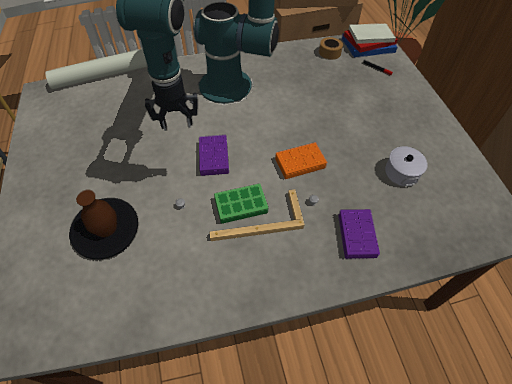

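The call was refused because every row needs a roll value. The hand is still at about (172,105) and the scene is unchanged, so I'll resend it with roll.

Emit:
step_arm --commands '[{"fingers": -0.4,"dx": 0.018,"dy": -0.05,"dz": 0.0,"roll": 0},{"fingers": -0.4,"dx": 0.036,"dy": -0.105,"dz": 0.02,"roll": 0},{"fingers": -0.4,"dx": 0.054,"dy": -0.16,"dz": 0.05,"roll": 0},{"fingers": -0.4,"dx": 0.054,"dy": -0.16,"dz": 0.09,"roll": 0},{"fingers": -0.4,"dx": 0.054,"dy": -0.16,"dz": 0.13,"roll": 0},{"fingers": -0.4,"dx": 0.054,"dy": -0.16,"dz": 0.13,"roll": 0}]'

```text
time: 2.15
tool_pos: [0.4928, -0.0551, 0.0979]
tcp_rot: [-3.138, 0.129, 0.013]
wrist_force: [-0.7, -0.7, -0.4]
width: 0.701
grip_force: 0.0
```

Emit:
step_arm --commands '[{"fingers": -0.4,"dx": 0.002,"dy": 0,"dz": 0.04,"roll": 0},{"fingers": -0.4,"dx": 0.004,"dy": 0,"dz": 0.075,"roll": 0},{"fingers": -0.4,"dx": 0.004,"dy": 0,"dz": 0.09,"roll": 0},{"fingers": -0.4,"dx": 0.004,"dy": 0,"dz": 0.09,"roll": 0},{"fingers": -0.4,"dx": 0.01,"dy": 0,"dz": 0.09,"roll": 0}]'

```text
time: 2.78
tool_pos: [0.5076, -0.0565, 0.013]
tcp_rot: [3.139, -0.13, 0.004]
wrist_force: [0.1, -0.6, -0.3]
width: 0.699
grip_force: 0.0
```

Emit:
step_arm --commands '[{"fingers": -0.4,"dx": 0.005,"dy": 0,"dz": 0,"roll": 0},{"fingers": -0.4,"dx": 0.01,"dy": 0,"dz": 0,"roll": 0},{"fingers": -0.4,"dx": 0.015,"dy": 0,"dz": 0,"roll": 0},{"fingers": -0.4,"dx": 0.02,"dy": 0,"dz": 0,"roll": 0},{"fingers": -0.4,"dx": 0.025,"dy": 0,"dz": 0,"roll": 0},{"fingers": -0.4,"dx": 0.03,"dy": 0,"dz": 0,"roll": 0},{"fingers": -0.4,"dx": 0.035,"dy": 0,"dz": 0,"roll": 0},{"fingers": -0.4,"dx": 0.04,"dy": 0,"dz": 0,"roll": 0}]'

```text
time: 3.78
tool_pos: [0.5464, -0.0594, 0.0111]
tcp_rot: [3.139, -0.13, -0.0]
wrist_force: [-1.0, 0.1, -0.1]
width: 0.703
grip_force: 0.5
```

```bash
cat > m.py <<'E'
from h import *
import sys
th=-.082;C=np.array([.681,.087]);R=np.array([[np.cos(th),-np.sin(th)],[np.sin(th),np.cos(th)]])
for n in("top","scene"):
    p,d=read_camera(n);g,_=masks(p);cv2.imwrite(f"pics/{n}{sys.argv[1]}.png",p)
    P=cloud(n,p,d,g);q=P[P[:,2]>.028][:,:2]
    Q=(q-C)@R*1000;c,s,a=rect(Q);print(n,"stopframe",c,s,a)
s=read_state();print("tcp_s",((np.array(s["tool_pos"])[:2]-C)@R*1000).round(1),s["tool_pos"][2],s["wrist_force"],s["time"])
E
python3 m.py 2
```

```text
top stopframe [ -88632.  -118938.3] [  3027.8 101357.2] 85.64
scene stopframe [ -61589.5 -159471.6] [ 98495.6 148295.6] 0.1
tcp_s [-121.4 -157. ] 0.011436694216284807 [-0.78755558 -0.10184558 -0.20240756] 3.875
```

View pics/scene2.png

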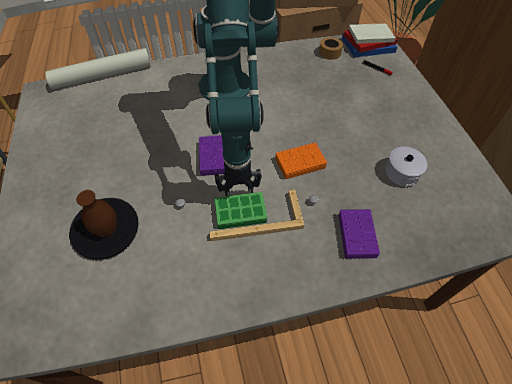

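The scene view shows the mould squared up parallel to the rail, at about (242,208), with about 13 mm left. I'll keep pushing slowly and watch the force.

Emit:
step_arm --commands '[{"fingers": -0.4,"dx": 0.004,"dy": 0,"dz": 0,"roll": 0},{"fingers": -0.4,"dx": 0.007,"dy": 0,"dz": 0,"roll": 0},{"fingers": -0.4,"dx": 0.01,"dy": 0,"dz": 0,"roll": 0},{"fingers": -0.4,"dx": 0.012,"dy": 0,"dz": 0,"roll": 0},{"fingers": -0.4,"dx": 0.013,"dy": 0,"dz": 0,"roll": 0},{"fingers": -0.4,"dx": 0.013,"dy": 0,"dz": 0,"roll": 0}]'

```text
time: 4.62
tool_pos: [0.5592, -0.0604, 0.0113]
tcp_rot: [3.139, -0.129, 0.0]
wrist_force: [-0.4, -0.5, -0.4]
width: 0.7
grip_force: 0.3
```

Emit:
step_arm --commands '[{"fingers": -0.4,"dx": 0.001,"dy": 0,"dz": 0,"roll": 0},{"fingers": -0.4,"dx": 0.002,"dy": 0,"dz": 0,"roll": 0},{"fingers": -0.4,"dx": 0.002,"dy": 0,"dz": 0,"roll": 0}]'

```text
time: 5.0
tool_pos: [0.5611, -0.0605, 0.0113]
tcp_rot: [-3.139, 0.13, -0.0]
wrist_force: [-1.2, -0.5, 0.3]
width: 0.694
grip_force: 0.6
```

```bash
python3 m.py 3
```

```text
top stopframe [ -71799.6 -118457.2] [  3206.3 108527.8] 86.32
scene stopframe [ -47171.3 -159440.4] [ 97553.9 148075.8] 0.09
tcp_s [-107.4 -156.8] 0.011288185048802572 [-1.21784135  0.342376   -0.44174321] 5.1
```

Emit:
step_arm --commands '[{"fingers": -0.4,"dx": 0.001,"dy": 0,"dz": 0,"roll": 0},{"fingers": -0.4,"dx": 0.002,"dy": 0,"dz": 0,"roll": 0},{"fingers": -0.4,"dx": 0.002,"dy": 0,"dz": 0,"roll": 0}]'

```text
time: 5.48
tool_pos: [0.561, -0.0605, 0.011]
tcp_rot: [-3.139, 0.129, 0.007]
wrist_force: [-6.9, 0.3, 5.6]
width: 0.7
grip_force: 3.5
```

Emit:
step_arm --commands '[{"fingers": -0.4,"dx": 0.001,"dy": 0,"dz": 0,"roll": 0},{"fingers": -0.4,"dx": 0.001,"dy": 0,"dz": 0,"roll": 0}]'

```text
time: 5.72
tool_pos: [0.561, -0.0605, 0.0109]
tcp_rot: [-3.139, 0.129, 0.01]
wrist_force: [-10.3, 1.0, 7.2]
width: 0.696
grip_force: 4.6
```

Emit:
step_arm --commands '[{"fingers": -0.4,"dx": -0.01,"dy": 0,"dz": 0,"roll": 0},{"fingers": -0.4,"dx": -0.025,"dy": 0,"dz": -0.01,"roll": 0},{"fingers": -0.4,"dx": -0.03,"dy": 0,"dz": -0.05,"roll": 0},{"fingers": -0.4,"dx": -0.03,"dy": 0,"dz": -0.09,"roll": 0},{"fingers": -0.4,"dx": -0.03,"dy": 0,"dz": -0.09,"roll": 0}]'

```text
time: 6.35
tool_pos: [0.538, -0.0589, 0.1057]
tcp_rot: [3.138, -0.129, 0.016]
wrist_force: [0.1, -1.0, 0.4]
width: 0.696
grip_force: 0.0
```

```bash
python3 m.py 4; python3 -c "
from workcell import *
print(read_state()['q'])"
```

```text
top stopframe [ -86928.2 -119921.8] [  3256.2 145646.9] 85.62
scene stopframe [ -47005.2 -159416.4] [147986.5  96429. ] 89.72
tcp_s [-133.9 -156.9] 0.10182029051188599 [-0.13377324  0.34901098 -0.64685405] 6.45
[-1.55167955e-01  1.23262934e-01  2.02528008e+00 -1.06980350e-05
  9.90739540e-01  1.49808902e+00]
```

Emit:
step_arm --commands '[{"fingers": 0,"dx": 0,"dy": 0.03,"dz": 0,"roll": -10},{"fingers": 0,"dx": 0.02,"dy": 0.06,"dz": 0,"roll": -20},{"fingers": 0,"dx": 0.04,"dy": 0.09,"dz": 0,"roll": -30},{"fingers": 0,"dx": 0.06,"dy": 0.111,"dz": 0,"roll": -40},{"fingers": 0,"dx": 0.084,"dy": 0.111,"dz": 0,"roll": -50},{"fingers": 0,"dx": 0.084,"dy": 0.111,"dz": 0,"roll": -60},{"fingers": 0,"dx": 0.084,"dy": 0.111,"dz": 0,"roll": -70},{"fingers": 0,"dx": 0.084,"dy": 0.111,"dz": 0,"roll": -80}]'

```text
time: 7.45
tool_pos: [0.6074, -0.1755, 0.0986]
tcp_rot: [-2.48, -1.924, 0.003]
wrist_force: [0.1, -0.2, 0.3]
width: 0.496
grip_force: 0.0
```

Emit:
step_arm --commands '[{"fingers": 0,"dx": 0,"dy": 0,"dz": 0,"roll": -10},{"fingers": 0,"dx": 0,"dy": 0,"dz": 0,"roll": -10}]'

```text
time: 7.7
tool_pos: [0.6074, -0.1755, 0.099]
tcp_rot: [-2.311, -2.124, 0.002]
wrist_force: [-0.4, 0.5, 0.0]
width: 0.499
grip_force: 0.0
```

```bash
python3 m.py 5
```

```text
top stopframe [ -48914.4 -159468.5] [ 96003.2 148775.3] 0.13
scene stopframe [ -46406.2 -159341.4] [148218.8  97388.4] 89.68
tcp_s [ -51.4 -267.7] 0.09978375058462924 [-0.1437933   0.10897314  0.40924105] 7.8
```

View pics/top5.png

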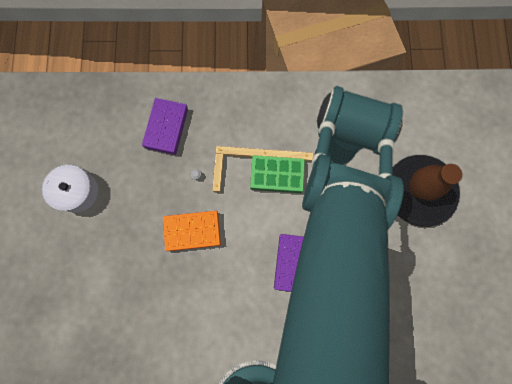

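The top view shows the mould flush along the rail at (277,172), with the hand beyond its right end and clear of the vase. Next I'll descend and push along the rail.

Emit:
step_arm --commands '[{"fingers": 0,"dx": 0,"dy": 0,"dz": 0.03,"roll": 0},{"fingers": 0,"dx": 0,"dy": 0,"dz": 0.06,"roll": 0},{"fingers": 0,"dx": 0,"dy": 0,"dz": 0.089,"roll": 0},{"fingers": 0,"dx": 0,"dy": 0,"dz": 0.089,"roll": 0},{"fingers": 0,"dx": 0.006,"dy": 0,"dz": 0.089,"roll": 0},{"fingers": 0,"dx": 0.012,"dy": 0,"dz": 0.089,"roll": 0},{"fingers": 0,"dx": 0.017,"dy": 0,"dz": 0.089,"roll": 0}]'

```text
time: 8.68
tool_pos: [0.6112, -0.1586, 0.0138]
tcp_rot: [2.31, 2.127, 0.002]
wrist_force: [0.3, 0.3, 0.5]
width: 0.496
grip_force: 0.0
```

Emit:
step_arm --commands '[{"fingers": 0,"dx": 0.004,"dy": 0,"dz": 0,"roll": 0},{"fingers": 0,"dx": 0.009,"dy": 0,"dz": 0,"roll": 0},{"fingers": 0,"dx": 0.014,"dy": 0,"dz": 0,"roll": 0},{"fingers": 0,"dx": 0.02,"dy": 0,"dz": 0,"roll": 0},{"fingers": 0,"dx": 0.026,"dy": 0,"dz": 0,"roll": 0},{"fingers": 0,"dx": 0.032,"dy": 0,"dz": 0,"roll": 0},{"fingers": 0,"dx": 0.036,"dy": 0,"dz": 0,"roll": 0},{"fingers": 0,"dx": 0.04,"dy": 0,"dz": 0,"roll": 0}]'

```text
time: 9.68
tool_pos: [0.6133, -0.1187, 0.0122]
tcp_rot: [-2.311, -2.128, 0.0]
wrist_force: [0.3, -2.1, 1.4]
width: 0.501
grip_force: 1.1
```

```bash
python3 m.py 6
```

```text
top stopframe [ -91134.8 -104722.7] [111824.4 180087.8] 88.75
scene stopframe [ -47308.1 -122388. ] [147375.4  96378.1] 89.06
tcp_s [ -50.8 -210.2] 0.01206135646082079 [ 0.56481072 -0.54404717  0.29628062] 9.775
```

Emit:
step_arm --commands '[{"fingers": 0,"dx": 0.004,"dy": 0,"dz": 0,"roll": 0},{"fingers": 0,"dx": 0.009,"dy": 0,"dz": 0,"roll": 0},{"fingers": 0,"dx": 0.014,"dy": 0,"dz": 0,"roll": 0},{"fingers": 0,"dx": 0.02,"dy": 0,"dz": 0,"roll": 0},{"fingers": 0,"dx": 0.026,"dy": 0,"dz": 0,"roll": 0},{"fingers": 0,"dx": 0.032,"dy": 0,"dz": 0,"roll": 0},{"fingers": 0,"dx": 0.037,"dy": 0,"dz": 0,"roll": 0},{"fingers": 0,"dx": 0.04,"dy": 0,"dz": 0,"roll": 0}]'

```text
time: 10.78
tool_pos: [0.6167, -0.0788, 0.0123]
tcp_rot: [-2.311, -2.128, 0.0]
wrist_force: [-0.8, -0.5, -0.4]
width: 0.499
grip_force: 0.4
```

Emit:
step_arm --commands '[{"fingers": 0,"dx": 0.001,"dy": 0,"dz": 0,"roll": 0},{"fingers": 0,"dx": 0.003,"dy": 0,"dz": 0,"roll": 0},{"fingers": 0,"dx": 0.005,"dy": 0,"dz": 0,"roll": 0},{"fingers": 0,"dx": 0.005,"dy": 0,"dz": 0,"roll": 0}]'

```text
time: 11.28
tool_pos: [0.6172, -0.074, 0.0124]
tcp_rot: [-2.311, -2.128, -0.0]
wrist_force: [-0.0, 0.4, -0.3]
width: 0.501
grip_force: 0.0
```

```bash
python3 m.py 7
```

```text
top stopframe [-96505.8 -52787.7] [190106.2  96269.3] 1.0
scene stopframe [-41381.4 -79505.7] [108217. 150019.] 0.86
tcp_s [ -50.4 -165.8] 0.012392674926771624 [ 0.21571668 -0.869032    0.23722859] 11.375
```

Emit:
step_arm --commands '[{"fingers": 0,"dx": 0.001,"dy": 0,"dz": 0,"roll": 0},{"fingers": 0,"dx": 0.002,"dy": 0,"dz": 0,"roll": 0},{"fingers": 0,"dx": 0.003,"dy": 0,"dz": 0,"roll": 0},{"fingers": 0,"dx": 0.003,"dy": 0,"dz": 0,"roll": 0}]'

```text
time: 11.88
tool_pos: [0.6175, -0.0712, 0.0124]
tcp_rot: [2.311, 2.128, 0.0]
wrist_force: [-0.4, 0.0, 1.0]
width: 0.499
grip_force: 0.6
```

Emit:
step_arm --commands '[{"fingers": 0,"dx": 0.001,"dy": 0,"dz": 0,"roll": 0},{"fingers": 0,"dx": 0.002,"dy": 0,"dz": 0,"roll": 0},{"fingers": 0,"dx": 0.002,"dy": 0,"dz": 0,"roll": 0}]'

```text
time: 12.25
tool_pos: [0.6175, -0.0705, 0.0124]
tcp_rot: [2.31, 2.127, -0.002]
wrist_force: [-0.1, -5.6, 0.7]
width: 0.502
grip_force: 3.1
```

Emit:
step_arm --commands '[{"fingers": 0,"dx": 0.001,"dy": 0,"dz": 0,"roll": 0},{"fingers": 0,"dx": 0.002,"dy": 0,"dz": 0,"roll": 0},{"fingers": 0,"dx": 0.002,"dy": 0,"dz": 0,"roll": 0}]'

```text
time: 12.62
tool_pos: [0.6175, -0.0705, 0.0125]
tcp_rot: [2.308, 2.127, -0.005]
wrist_force: [-1.1, -12.9, 1.4]
width: 0.498
grip_force: 6.4
```

Force has risen and the hand has stopped advancing, so the end is against the short stop. I'll back off and lift away for a clear view.

Emit:
step_arm --commands '[{"fingers": 0,"dx": -0.01,"dy": 0,"dz": 0,"roll": 0},{"fingers": 0,"dx": -0.025,"dy": 0,"dz": 0,"roll": 0},{"fingers": 0,"dx": -0.03,"dy": 0,"dz": -0.03,"roll": 0},{"fingers": 0,"dx": -0.04,"dy": 0,"dz": -0.08,"roll": 0},{"fingers": 0,"dx": -0.07,"dy": 0,"dz": -0.12,"roll": 0},{"fingers": 0,"dx": -0.1,"dy": 0,"dz": -0.15,"roll": 0},{"fingers": 0,"dx": -0.12,"dy": 0,"dz": -0.15,"roll": 0},{"fingers": 0,"dx": -0.12,"dy": 0,"dz": -0.15,"roll": 0}]'

```text
time: 13.62
tool_pos: [0.6069, -0.1879, 0.1612]
tcp_rot: [-2.312, -2.124, 0.001]
wrist_force: [-0.1, 0.3, 0.4]
width: 0.502
grip_force: 0.0
```

```bash
python3 m.py 8; python3 - <<'E'
import cv2,numpy as np
a=cv2.imread("pics/top8.png")[120:220,180:360];b=cv2.imread("pics/scene8.png")[160:260,160:340]
cv2.imwrite("pics/c8.png",cv2.resize(np.vstack([a,b]),None,fx=2.9,fy=2.9))
E
```

```text
top stopframe [-49349.8 -75343.6] [149500.8  96101.2] 89.87
scene stopframe [-47536.8 -75444.3] [148855.9  96422. ] 89.71
tcp_s [ -52.  -278.2] 0.15994365462267937 [-0.24212975  0.50650138 -0.1739814 ] 13.725
```

View pics/c8.png

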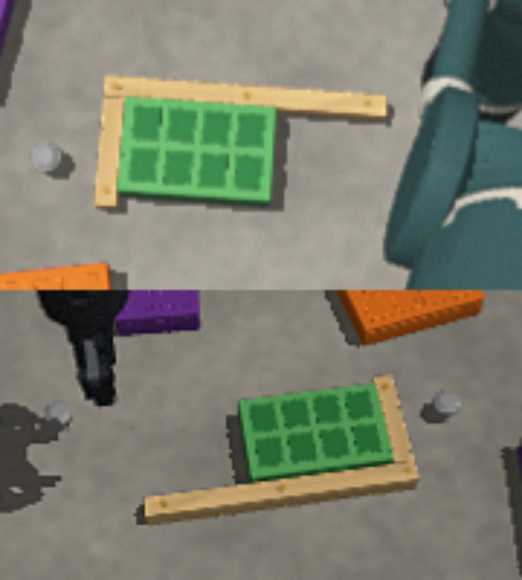

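Both views show the mould flush in the corner, at (-48.4,-75.4) mm and parallel within about 0.3°. The knobs are still in place and the hand is clear, so I'm handing in.

```bash
python3 -c "
from workcell import *
print(finish_job())"
```

```text
the job is handed in; nothing more can be done
None
```

I pushed the green ice mould flush into the corner stop, within about 1 mm of home and 0.3° of parallel, took the hand away, touched nothing else, and handed the job in at about 14 s; the hand-in returned no verdict.

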